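Close up a vacuum drying station for pump-down

ROBOT

A 6-joint arm with a two-finger parallel gripper is mounted at the origin on the work surface. World frame = base frame: x ahead of the robot, y to its left, z up, the work surface at z = 0. Lengths are in mm, angles in degrees, forces in N, time in s.
With the tool pointing down it reaches from about 275 to 750 mm from the base axis. Payload 10.2 kg.
Tool frame: the origin (TCP) lies on the centre line of the jaws, within the pads' length; the fingertips stand 14 mm ahead of it and the grasp point (between the pads) lies 5 mm behind it; z points along the fingers, y is the line along which they close (so a half turn about z gives the same grasp; the last joint's range is limited). The gripper opens to 88 mm and grips with 3 to 60 N. Pads are 18 mm wide; open, the fingers measure 123 mm over their backs; the gripper's body (75 mm by 187 mm) begins 45 mm behind the grasp point.
Start: joints at [-87.399, 17.928, 85.812, -0, 76.261, -12.8], TCP at [139.413, -506.157, 252.72] pointing down, gripper open.
Joint ranges: [-168.41, 168.41], [-55.51, 124.54], [10.69, 146.95], [-70.63, 250.63], [1, 178], [-165.06, 165.06]. Speed limits (degrees/s): [136.94, 136.94, 172.46, 180, 180, 180].

INTERFACE

Orientations are given as [roll, pitch, yaw] about the fixed x, y, z axes, in that order (R = Rz(yaw) Ry(pitch) Rx(roll)).
In Python, from rig import robot gives the robot as it stands. The module is installed in compiled form; this text tells all that it offers.
- The arm moves only by the tool play_rows, never from a script. Its argument "plan" is a list of rows, each a list of 3 entries, a list of its own where there are three numbers: the shift along the tool's x, y, z in m, then the turn about the tool's z in rad, then the closure, from 0 (fully open) to 1 (shut). In form: [[[dx, dy, dz], yaw, grip], ...]. A call has 1 to 5 rows; each row shifts and turns the commanded pose from where the row before left it, along the tool's axes as they then stand; what a row does not reach is not made up. A row lasts 1/8 s, in which the tool goes at most 62.5 mm and 10.7 degrees, less where a joint would pass 70% of its speed; a pose out of reach is approached as far as the arm can. A call is refused whole if a number of a shift passes 0.0625 or a number of a turn 0.188, either way. A call with a gripper value outside its range is refused whole. The fingers move at their own pace and stop on an object; the grip force is fixed at half the most. Time passes only in rows, so rows that do not move let the fingers close. It gives the time, the measured TCP pose, the force, the opening and the grip force at its end, in the units of the state.
- robot.sense(): the state, without advancing time (a new reading comes with each control period).
- robot.capture(name): name is "side" or "top"; returns the picture (384x512x3 uint8, red, green, blue); there is no depth.
- robot.camera_model(name): a dict with "fx", "fy", "cx", "cy" (pixels), "camera_from_world" (4x4, takes a point from world to camera coordinates). Camera axes: x right, y up, looking along -z (the intrinsics and any distortion apply to the point x, -y, -z); pixel columns grow to the right and rows downward; lengths in mm; the calibration is good to about 2 mm. A picture is of the moment at which its call begins. camera_model takes no time and is no camera call.
- robot.hand_in(): hands the job in; it is judged then, once.
Trained networks look in the newest picture that a camera, given by its name, has taken for a name from the list of things; names that differ only in an ending like _2 or _b are one class to them, and where a whole thing is asked for, a point or a joint stands for the part that bears it (a point fixed in the world has none). Each returns a list of dicts, best first, with "confidence" (0 to 1); they miss things now and then, are a little off and sometimes report something else, mostly with a low value. They report only what shows in the picture. A call takes as long as a camera call. They do not tell look-alikes from the thing itself.
- robot.silhouettes(query, camera): "region" (384x512 bool, what is visible of it) and "xy" ([column, row] in pixels, amid what is visible of it).
- robot.place_of(query, camera): "xy" ([column, row] in pixels: a listed point, or the origin of a listed thing).
The state is a dict: "clock": time; "qpos": joint angles; "dq": joint speeds; "joint_efforts": joint torques, N m; "position": TCP position; "tcp_rot": TCP orientation; "ft_force": force on the tool from outside, world axes, zero at the start; "moment": the same for the moment, N m; "gripper_width": finger opening in mm; "grip_force": force on a finger pad.
Only numpy, scipy, OpenCV 4.12 (cv2) and the standard library are available. Lean on these libraries where they do the work, as an engineer would, in place of code of your own. Each camera call takes 0.05 s, during which the arm holds its last target. There are 200 camera calls.

TASK

The vacuum drying station is about to be pumped down: screw the cap of its filter jar tight (clockwise, as far as it goes), then take the plug with the straight bar grip from the plug stand, push it into the port with its two lugs in the slots, and turn it a quarter turn clockwise to the stop. The vacuum is not yet there to pull the plug down, so finish while still gripping it and pressing it fully home against the port's spring, its flange flat on the port's rim; do not let go. Leave the other two plugs standing in the stand.

Things in the scene. Friction and masses are not known exactly. Their poses are not given: they have to be found in the camera images.
- station: fixed vacuum drying station: white console 200 (x) by 320 (y) mm, blue deck 70 mm above the table; origin on the table under its centre, x to its back. On the deck: the steel bayonet port 80 mm to +y, the clear filter jar with screw cap 95 mm to -y, a dial gauge 60 mm high at x +78, y -15 mm, and a small loose crucible 20 mm high near the front edge.
- port_rim (a point): centre of the port's mouth, level with its flat rim, 115 mm above the table; axes as the station's. Steel ring 62 mm across, bore 35 mm, two slots in its top along +x and -x, 14 mm wide, reaching 24 mm from the axis. The slotted top is 7 mm thick; beneath it lugs can turn clockwise (from above) to a stop about 94 degrees from the slots; anticlockwise is blocked.
- seat (a joint): travel of the port's white spring seat, m: 0 at rest, 0.012 with the plug fully home, 0.014 at its end. It meets the plug's underside 12 mm before home, 18 mm below the rim, and pushes up with 5 N there, 10 N when home.
- cap_top (a point): centre of the top of the filter jar's fluted screw cap: 44 mm across, 24 mm high, axis vertical, top 150 mm above the table. 4 mm below the cap is the jar's shoulder, 64 mm across. The cap stays on the jar and turns without rising.
- jar_cap (a joint): turn of the filter jar's cap, rad: grows clockwise seen from above; 1.5 is a dead stop, where it is tight. It starts loosened, between 0 and 0.35, turns with about 0.08 N m and stays where it is left.
- plug: the bayonet plug: steel, 0.2 to 0.33 kg, 64 mm high, loose, upright in one of the stand's recesses. Origin: centre of its underside, z up. Barrel 32 mm across, 30 mm long, foot bevelled; two lugs along +x and -x, 8 mm wide, 12 to 18 mm up, reaching 22 mm from the axis; flange 62 mm across, 30 to 36 mm up. Home: underside 30 mm below the rim; turned and let go it springs up 5 mm.
- plug_grip (a point): on the plug's axis, 58 mm above its underside, axes as the plug's: the plug's straight upright bar grip, 46 mm long along x (in line with the lugs), 12 mm thick along y, from 36 mm (top of the flange) to 64 mm above the underside. The plug is the same when turned by half a turn.
- stand: fixed black plug stand, 72 (x) by 245 (y) by 18 mm; origin under its centre. Three round recesses 36 mm across, 8 mm deep (floor 10 mm above the table) at -82, 0 and +82 mm along y each hold one plug, in any order.
- plug_knob: one of the other two plugs, to be left in the stand: 60 mm high, flange 50 mm across, no lugs, a round knob on top; origin at the centre of its underside.
- plug_hose: the other of the two, to be left in the stand: 60 mm high, flange 50 mm across, no lugs, a thin ribbed hose tail on top; origin at the centre of its underside.
Things that resemble listed ones, but are neither listed nor needed, are in the scene too. Leave any orange or yellow look-alike of the plug alone.

How it is judged (in metres and radians):
On the way, in this order (a step that is already met when the one before it is completed fails the run):
1. the filter jar's cap is screwed tight (value of joint jar_cap above 1.38 rad), for 0.2 s.
2. the plug is pressed down in the port, its lugs still in line with the slots (horizontal distance between plug and port_rim below 0.004 m and z of plug in the frame of port_rim below -0.0225 m and angle between the x axis of plug and the x axis of port_rim, either way round below 0.45 rad).
3. the plug is turned a quarter turn, fully home and gripped (horizontal distance between plug and port_rim below 0.004 m and z of plug in the frame of port_rim below -0.0275 m and angle between the x axis of plug and the x axis of port_rim, either way round above 1.2 rad and contact force between the fingers and plug above 3 N), for 0.2 s.
At the end, for the whole second after the job is handed in: Jar cap within 0.12 rad of its stop; bar-grip plug in the port within 4 mm of centre, upright, at least 69 degrees round from the slots, pressed to within 2.5 mm of fully home by the gripper, which still grips it (over 3 N) through the last second; the other two plugs stand in the stand (all of step 3 and value of joint jar_cap above 1.38 rad and angle between plug's own z axis and vertical below 0.08 rad and angle between each of plug_knob, plug_hose's own z axis and vertical below 0.2 rad and distance between each of plug_knob, plug_hose and stand below 0.1 m); the arm keeps its last pose, push and grip.
It fails at once if another plug is taken out of the stand or knocked over (distance of any of plug_knob, plug_hose from where it was at the start of the episode above 0.02 m or angle between any of plug_knob, plug_hose's own z axis and vertical above 0.5 rad).
It also fails if it takes over 61 s, if anything falls off the work surface, if the arm or the gripper's body presses on something with over 40 N, if the wrist force passes 120 N, or if a joint passes its speed limit or range.

## Working session

There is one attempt and no reset: what is moved stays moved. The work goes in short steps, Python scripts to look and compute and a tool call to move; the robot and the scene stay as the last step left them, time stands still between calls to the robot, and variables do not carry over. Pictures are saved under pics/ and viewed, at most 10 in all, crops included, and the job is handed in when it is done.

Besides the shell and the picture viewer there is one more tool, called after ">>>" as name([rows], argument=value, ...), one row to a line, values as JSON. play_rows: Moves the arm, as the interface text tells. Its arguments: {"type":"object","properties":{"plan":{"type":"array","items":{"type":"array"}}},"required":["plan"]}

```bash
mkdir -p pics
cat > h.py <<'E'
import numpy as np, cv2
from rig import robot
def ray(cam,xy):
    m=robot.camera_model(cam);T=np.array(m["camera_from_world"]);
    d=np.array([(xy[0]-m["cx"])/m["fx"],-(xy[1]-m["cy"])/m["fy"],-1.])
    R=T[:3,:3];return -R.T@T[:3,3],R.T@d
def onz(cam,xy,z):
    o,d=ray(cam,xy);return o+d*(z-o[2])/d[2]
def proj(cam,p):
    m=robot.camera_model(cam);T=np.array(m["camera_from_world"]);q=T[:3,:3]@np.array(p,float)+T[:3,3]
    return np.array([m["cx"]+m["fx"]*q[0]/-q[2],m["cy"]+m["fy"]*-q[1]/-q[2]])
def tri(a,b):
    (o1,d1),(o2,d2)=ray("side",a),ray("top",b)
    A=np.stack([d1,-d2],1);s=np.linalg.lstsq(A,o2-o1,rcond=None)[0]
    p,q=o1+s[0]*d1,o2+s[1]*d2
    return (p+q)/2,np.linalg.norm(p-q)
def save(img,n): cv2.imwrite("pics/"+n,img[:,:,::-1])
E
python3 - <<'E'
from h import *
np.set_printoptions(precision=1,suppress=True)
im={c:robot.capture(c) for c in("side","top")}
save(im["side"],"side0.png");save(im["top"],"top0.png")
print({k:v for k,v in robot.camera_model("top").items()},robot.camera_model("side").keys())
Z=dict(station=0,port_rim=115,cap_top=150,plug=10,plug_grip=68,stand=0,plug_knob=10,plug_hose=10)
for q,z in Z.items():
  for c in im:
    for r in robot.place_of(q,c)[:3]:
      print(q,c,np.round(r["xy"],1),round(r["confidence"],2),onz(c,r["xy"],z))
E
```

```text
{'fx': 354.0333868592902, 'fy': 354.0333868592902, 'cx': 253.50544915991173, 'cy': 190.0720607023507, 'camera_from_world': array([[    0. ,    -1. ,     0. ,    69.1],
       [    1. ,     0. ,     0.1,  -500.7],
       [   -0.1,     0. ,     1. , -1048.9],
       [    0. ,     0. ,     0. ,     1. ]])} dict_keys(['fx', 'fy', 'cx', 'cy', 'camera_from_world'])
station side [227.8 139. ] 0.97 [ 601.  -184.1    0. ]
station top [326.7 159.3] 0.87 [ 606.3 -160.1    0. ]
port_rim side [214.9 124.6] 0.55 [607.4 -94.6 115. ]
port_rim top [310.2 148.8] 0.69 [610.4 -87.  115. ]
port_rim top [327.4 162. ] 0.66 [ 572.3 -135.9  115. ]
port_rim top [374.3 157.5] 0.65 [ 587.1 -271.5  115. ]
cap_top side [239.4  77.6] 0.67 [ 575.9 -256.2  150. ]
plug side [310.3 303.2] 0.91 [342.1 292.5  10. ]
plug side [236.5 301.1] 0.8 [481.5 309.   10. ]
plug side [294.8 352.2] 0.78 [361.7 392.7  10. ]
plug top [176.1 194.9] 0.91 [485.5 313.6  10. ]
plug top [149.9 230.6] 0.84 [374.7 389.3  10. ]
plug top [170.1 167.9] 0.76 [570.5 335.5  10. ]
plug_grip side [238.2 286.2] 0.94 [475.  312.6  68. ]
plug_grip side [312.5 289.3] 0.83 [341.5 299.   68. ]
plug_grip side [179.6 287.7] 0.8 [579.6 331.5  68. ]
plug_grip top [175.8 193.8] 0.89 [481.8 302.8  68. ]
plug_grip top [169.8 159.4] 0.82 [584.9 324.4  68. ]
plug_grip top [179.  242.4] 0.81 [340.5 288.3  68. ]
stand side [234.6 306.8] 0.68 [484.4 315.8   0. ]
stand top [173.9 196.5] 0.82 [481.6 322.3   0. ]
plug_knob side [229.8 341.4] 0.8 [478.  390.4  10. ]
plug_knob top [147.6 197.7] 0.49 [475.9 401.2  10. ]
plug_hose side [213.6 128.8] 0.75 [ 646.  -210.6   10. ]
plug_hose side [246.6 267.2] 0.57 [475.9 229.5  10. ]
plug_hose top [205.7 198.9] 0.5 [473.9 221.6  10. ]
plug_hose top [176.  199.8] 0.45 [470.2 313.3  10. ]
```

View pics/top0.png

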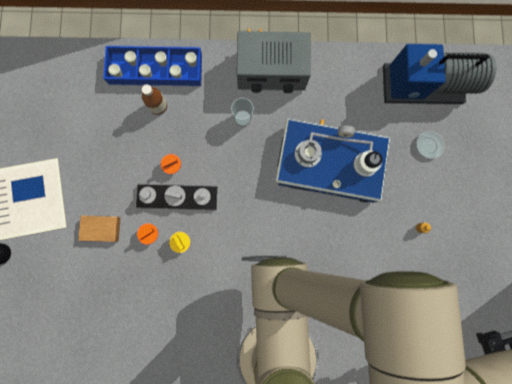

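View pics/side0.png

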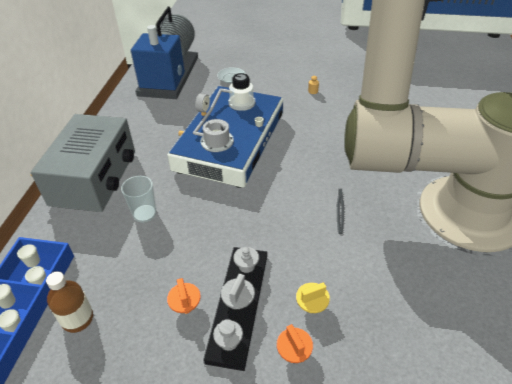

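Run:
```python
import cv2,numpy as np
a=cv2.imread("pics/top0.png");b=cv2.imread("pics/side0.png")
A=cv2.resize(a[170:225,130:225],None,fx=4,fy=4,interpolation=2)
B=cv2.resize(a[120:190,285:400],None,fx=3.4,fy=3.4,interpolation=2)
C=cv2.resize(b[235:365,190:290],None,fx=4,fy=4,interpolation=2)[:458]
im=np.zeros((600,800,3),np.uint8)
im[:220,:380]=A; im[230:230+B.shape[0],:B.shape[1]]=B; im[:C.shape[0],400:800]=C
cv2.imwrite("pics/crop.png",im)
```

```text
(no output)
```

View pics/crop.png

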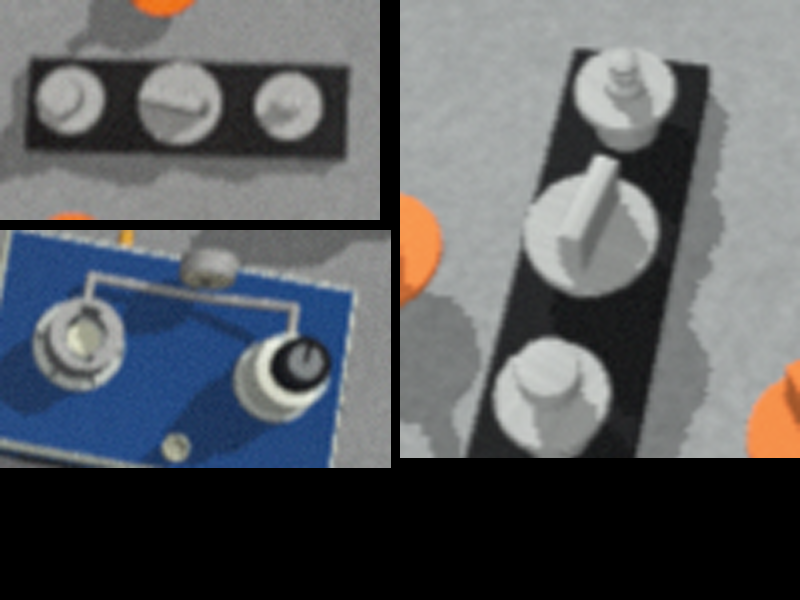

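The bar grips are the grey one in the middle of the stand (top 175,195), two orange ones (170,163 and 148,233) and a yellow one (180,242). I pick the grey one. In the top view the port is at (308,150) and the cap at (372,160). The crop confirms a grey plug with a straight bar, between the knob plug (left) and the hose plug (right).

```bash
cat >> h.py <<'E'
def disc(c,r,z,n=48):
    t=np.linspace(0,2*np.pi,n,endpoint=False);return np.stack([c[0]+r*np.cos(t),c[1]+r*np.sin(t),0*t+z],1)
def hullmask(cam,P,s=4):
    uv=np.array([proj(cam,p) for p in P]);h=cv2.convexHull((uv*16).astype(np.int32))
    m=np.zeros((384,512),np.uint8);cv2.fillConvexPoly(m,h,1,cv2.LINE_8,4);return m
E
python3 - <<'E'
from h import *
from scipy.optimize import minimize
np.set_printoptions(precision=1,suppress=True)
im={c:robot.capture(c) for c in("side","top")}
# deck
for c in im:
    hsv=cv2.cvtColor(im[c],cv2.COLOR_RGB2HSV)
    m=((hsv[:,:,0]>100)&(hsv[:,:,0]<125)&(hsv[:,:,1]>120)&(hsv[:,:,2]>50)).astype(np.uint8)
    n,l,st,ce=cv2.connectedComponentsWithStats(m)
    g=proj(c,[600,-170,70]);k=min((i for i in range(1,n) if st[i,4]>2000),key=lambda i:np.hypot(*(ce[i]-g)))
    pts=cv2.findContours((l==k).astype(np.uint8),0,1)[0];pts=np.vstack(pts)[:,0]
    W=np.array([onz(c,p,70)[:2] for p in pts],np.float32)
    (cx,cy),sz,a=cv2.minAreaRect(W);print("deck",c,cx,cy,sz,a)
def fitcap(c,reg,x0,parts):
    def f(x):
        M=np.zeros((384,512),np.uint8)
        for r,z0,z1 in parts: M|=hullmask(c,np.vstack([disc(x,r,z0),disc(x,r,z1)]))
        return -(M&reg).sum()/(M|reg).sum()
    s=minimize(f,x0,method="Nelder-Mead",options=dict(initial_simplex=[x0,x0+[8,0],x0+[0,8]],xatol=.1))
    return s.x,s.fun
for q,x0,parts in(("cap_top",[583,-264],[(22,126,150)]),("plug",[480,305],[(31,40,46)])):
  for c in im:
    for r in robot.silhouettes(q,c)[:4]:
      print(q,c,r["confidence"],np.round(r["xy"]),r["region"].sum(),*(fitcap(c,r["region"].astype(np.uint8),np.array(x0,float),parts)))
for c,a,b in(("side",(241.25,275),(232.5,295)),("top",(165,194.5),(182,196.2))):
    p,q=onz(c,a,74),onz(c,b,74);d=q-p;print("bar",c,p,q,(p+q)/2,np.hypot(*d[:2]),np.degrees(np.arctan2(d[1],d[0]))%180)
for q in("plug_knob","plug_hose","port_rim","cap_top"):
  for c in im: print(q,c,[(np.round(r["xy"],1),r["confidence"]) for r in robot.place_of(q,c)[:3]])
print(robot.sense())
E
```

```text
deck side 590.8689575195312 -165.52255249023438 (307.8634033203125, 187.69419860839844) 79.90665435791016
deck top 592.5453491210938 -164.74737548828125 (305.2674865722656, 185.07257080078125) 79.97145080566406<stdin>:18: RuntimeWarning: overflow encountered in scalar negative
Traceback (most recent call last):
  File "h.py", line 21, in hullmask
    uv=np.array([proj(cam,p) for p in P]);h=cv2.convexHull((uv*16).astype(np.int32))
                 ~~~~^^^^^^^
  File "h.py", line 10, in proj
    m=robot.camera_model(cam);T=np.array(m["camera_from_world"]);q=T[:3,:3]@np.array(p,float)+T[:3,3]
ValueError: time passes only in moves, steps and waits
```

```bash
sed -i 's/robot.camera_model(cam)/CM[cam]/' h.py; sed -i '2a CM={c:robot.camera_model(c) for c in ("side","top")}' h.py
python3 - <<'E'
from h import *
from scipy.optimize import minimize
np.set_printoptions(precision=1,suppress=True)
im={c:robot.capture(c) for c in("side","top")}
def fitcap(c,reg,x0,parts):
    def f(x):
        M=np.zeros((384,512),np.uint8)
        for r,z0,z1 in parts: M|=hullmask(c,np.vstack([disc(x,r,z0),disc(x,r,z1)]))
        return 1-float((M&reg).sum())/float((M|reg).sum())
    x0=np.array(x0,float)
    s=minimize(f,x0,method="Nelder-Mead",options=dict(initial_simplex=[x0,x0+[8,0],x0+[0,8]],xatol=.1))
    return s.x,s.fun
for q,x0,parts in(("cap_top",[575,-259],[(22,126,150)]),("plug",[480,308],[(31,40,46)])):
  for c in im:
    for r in robot.silhouettes(q,c)[:5]:
      if np.hypot(*(r["xy"]-proj(c,x0+[parts[0][1]])))<25:
        print(q,c,r["confidence"],np.round(r["xy"]),r["region"].sum(),*(fitcap(c,r["region"].astype(np.uint8),x0,parts)))
for c,a,b in(("side",(241.25,275),(232.5,295)),("top",(165,194.5),(182,196.2))):
    p,q=onz(c,a,74),onz(c,b,74);d=q-p;print("bar",c,p,q,(p+q)/2,np.hypot(*d[:2]),np.degrees(np.arctan2(d[1],d[0]))%180)
# bright flange in stand, top & port ring by thresholds
for q in("plug_knob","plug_hose","cap_top"):
  for c in im: print(q,c,[(np.round(r["xy"],1),r["confidence"]) for r in robot.place_of(q,c)[:3]])
print(proj("top",[605.6,-86.3,115]),proj("side",[605.6,-86.3,115]),proj("top",[575.2,-258.7,150]),proj("side",[575.2,-258.7,150]))
print(robot.sense())
E
```

```text
cap_top side 0.81 [243.  83.] 227 [ 573.  -260.7] 0.16849816849816845
cap_top top 0.74 [372. 157.] 242 [ 573.6 -255.7] 0.09701492537313428
plug side 0.72 [235. 293.] 826 [479.7 309.5] 0.08906426155580605
plug top 0.85 [174. 198.] 332 [478.4 311.9] 0.10027100271002709
plug top 0.17 [187. 199.] 1124 [470.5 353.8] 0.8050713153724247
bar side [472.9 292.1  74. ] [480.6 335.6  74. ] [476.7 313.8  74. ] 44.22568793402178 79.93036471335574
bar top [478.7 332.9  74. ] [474.2 283.2  74. ] [476.5 308.1  74. ] 49.87746563799057 84.82690155933155
plug_knob side [(array([229.6, 342.8]), 0.83)]
plug_knob top [(array([148.2, 196.5]), 0.75), (array([177.9, 196.1]), 0.4), (array([308. , 148.8]), 0.19)]
plug_hose side [(array([244.6, 266.2]), 0.91)]
plug_hose top [(array([204.9, 194.7]), 0.65), (array([178. , 198.4]), 0.17)]
cap_top side [(array([242.4,  76.1]), 0.8)]
cap_top top [(array([375.7, 155.9]), 0.57)]
[310.  150.4] [214.8 126.7] [374.4 158.8] [239.8  77.1]
{'clock': 1.65, 'qpos': array([-87.4,  17.9,  85.8,  -0. ,  76.3, -12.8]), 'dq': array([ 0. , -0. , -0. ,  0. , -0.1, -0. ]), 'joint_efforts': array([ -0. , -40.2, -25.2,   0.1,   0. ,  -0. ]), 'position': array([ 139.4, -506.2,  252.7]), 'tcp_rot': array([-180. ,    0. ,   15.4]), 'ft_force': array([-0.1,  0.5, -0.3]), 'moment': array([-0. , -0.1, -0. ]), 'grip_force': 0.0, 'gripper_width': 88.11776282335693}
```

>>> play_rows([
  [[0.0485, -0.0123, 0], 0, 0],
  [[0.0485, -0.0123, 0], 0, 0],
  [[0.0485, -0.0123, 0], 0, 0],
  [[0.0485, -0.0123, 0], 0, 0],
  [[0.0485, -0.0123, 0], 0, 0],
])

```text
clock: 2.28
position: [358.2, -381.5, 252.9]
tcp_rot: [180.0, -0.0, 15.4]
ft_force: [0.8, -1.0, -0.5]
gripper_width: 88.1
grip_force: 0.0
```

>>> play_rows([
  [[0.0485, -0.0123, 0], 0, 0],
  [[0.0485, -0.0123, 0], 0, 0],
  [[0.0485, -0.0123, 0], 0, 0],
  [[0.0485, -0.0123, 0.02], 0, 0],
  [[0.0485, -0.0123, 0.03], 0, 0],
])

```text
clock: 2.9
position: [576.0, -258.0, 202.8]
tcp_rot: [179.9, -0.1, 15.4]
ft_force: [0.1, -1.1, 0.5]
gripper_width: 88.0
grip_force: 0.0
```

>>> play_rows([
  [[0, 0, 0.0], 0, 0],
])

```text
clock: 3.02
position: [575.5, -256.3, 199.5]
tcp_rot: [-179.8, 0.2, 15.6]
ft_force: [-0.1, 0.1, -0.4]
gripper_width: 88.5
grip_force: 0.0
```

Run:
```python
from h import *
s=robot.sense();print(s["position"],s["tcp_rot"],s["qpos"])
a=robot.capture("side");b=robot.capture("top")
A=cv2.resize(a[30:180,160:310],None,fx=3.2,fy=3.2,interpolation=2);B=cv2.resize(b[110:210,280:400],None,fx=2.6,fy=2.6,interpolation=2)
im=np.zeros((480,800,3),np.uint8);im[:A.shape[0],:A.shape[1]]=A;im[:B.shape[0],485:485+B.shape[1]]=B
save(im,"cap1.png")
```

```text
[ 575.45605451 -256.26326802  199.53025545] [-1.79769564e+02  1.68035491e-01  1.56103725e+01] [-3.46503783e+01  3.37172573e+01  7.01251289e+01  1.86232938e-02
  7.64422347e+01  3.97351763e+01]
```

View pics/cap1.png

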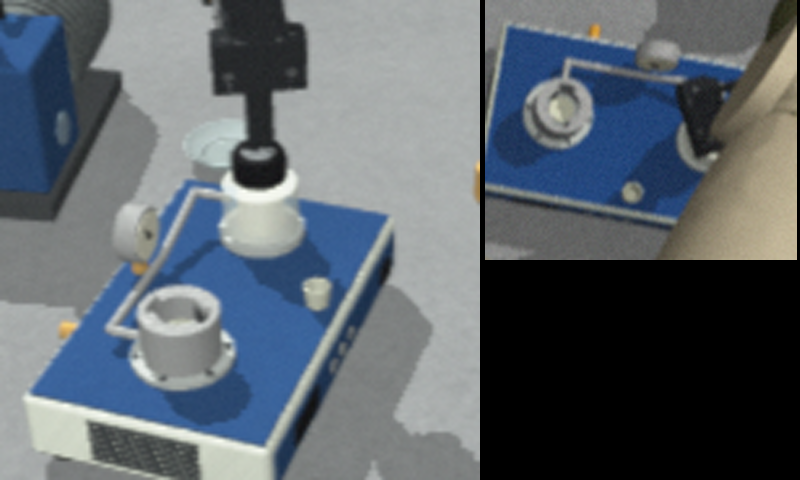

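The gripper is over the cap, at about (258,160) in the left crop. The pipe lies below the jar shoulder, so I can lower and grip.

>>> play_rows([
  [[-0.001, 0.001, 0.028], 0, 0],
  [[0, 0, 0.028], 0, 0],
  [[0, 0, 0], 0, 0.6],
  [[0, 0, 0], 0, 0.6],
  [[0, 0, 0], 0, 1],
])

```text
clock: 3.75
position: [573.9, -260.6, 148.4]
tcp_rot: [179.9, -0.1, 15.4]
ft_force: [-0.2, -0.1, -0.3]
gripper_width: 60.0
grip_force: 0.0
```

>>> play_rows([
  [[0, 0, 0], 0, 1],
  [[0, 0, 0], 0, 1],
  [[0, 0, 0], 0, 1],
])

```text
clock: 4.12
position: [573.3, -258.0, 147.3]
tcp_rot: [-179.8, 0.0, 15.4]
ft_force: [-5.5, 10.2, 7.1]
gripper_width: 43.4
grip_force: 30.0
```

>>> play_rows([
  [[0, -0.001, 0], 0.15, 1],
  [[0, 0, 0], 0.15, 1],
  [[0, 0, 0], 0.15, 1],
  [[0, 0, 0], 0.15, 1],
  [[0, 0, 0], 0.15, 1],
])

```text
clock: 4.75
position: [573.3, -257.2, 147.3]
tcp_rot: [-179.9, 0.1, -27.8]
ft_force: [-2.5, 9.4, 4.8]
gripper_width: 43.4
grip_force: 30.0
```

>>> play_rows([
  [[0, 0, 0], 0.15, 1],
  [[0, 0, 0], 0.15, 1],
  [[0, 0, 0], 0, 1],
])

```text
clock: 5.12
position: [573.5, -256.9, 147.3]
tcp_rot: [-179.9, 0.2, -44.8]
ft_force: [-1.6, 10.4, 6.7]
gripper_width: 43.2
grip_force: 30.0
```

Run:
```python
from h import *
s=robot.sense();print(s)
```

```text
{'clock': 5.125, 'qpos': array([-34.85929192,  36.13189106,  74.18498565,   0.17637685,
        69.8172249 ,  99.89362476]), 'dq': array([-0.04842085, -0.03713378,  0.03930834,  0.08107289, -0.02670222,
       -2.76014843]), 'joint_efforts': array([ -5.48667356, -49.85119343, -25.28577089,  -1.86861411,
        -1.85252097,   0.56128073]), 'position': array([ 573.53526052, -256.94193625,  147.31997429]), 'tcp_rot': array([-1.79860112e+02,  1.60613501e-01, -4.48137672e+01]), 'ft_force': array([-1.59147513, 10.42125798,  6.67214015]), 'moment': array([ 1.87188908,  0.18099087, -0.04906792]), 'grip_force': 29.99901384115219, 'gripper_width': 43.22868202157166}
```

>>> play_rows([
  [[0, 0, 0], 0.1, 1],
  [[0, 0, 0], 0.1, 1],
  [[0, 0, 0], 0.1, 1],
  [[0, 0, 0], 0.1, 1],
  [[0, 0, 0], 0.06, 1],
])

```text
clock: 5.75
position: [574.2, -257.6, 147.2]
tcp_rot: [-179.9, 0.0, -71.1]
ft_force: [2.2, 6.0, 3.3]
gripper_width: 42.9
grip_force: 30.0
```

Run:
```python
from h import *
s=robot.sense();print(s["tcp_rot"],s["moment"],s["ft_force"],s["qpos"][5])
```

```text
[-1.79889008e+02  3.64735089e-02 -7.10970564e+01] [ 1.00903194 -0.53026678  0.81582977] [2.20725213 6.01241269 3.32169595] 126.20171038919108
```

>>> play_rows([
  [[0, 0, 0], 0.05, 1],
  [[0, 0, 0], 0, 1],
  [[0, 0, 0], 0, 1],
  [[0, 0, 0], 0, 0],
  [[0, 0, 0], 0, 0],
])

```text
clock: 6.38
position: [573.3, -259.2, 146.8]
tcp_rot: [180.0, -0.0, -74.0]
ft_force: [0.1, 0.6, -0.4]
gripper_width: 61.3
grip_force: 0.0
```

>>> play_rows([
  [[0, 0, 0], 0, 0],
  [[0, 0, -0.03], 0, 0],
  [[0, 0, -0.05], 0, 0],
  [[0, 0, -0.03], 0, 0],
  [[0, 0, 0], 0, 0],
])

```text
clock: 7.0
position: [573.8, -259.5, 258.9]
tcp_rot: [-179.8, -0.2, -74.0]
ft_force: [-0.5, 0.1, -0.1]
gripper_width: 88.0
grip_force: 0.0
```

Run:
```python
from h import *
s=robot.sense();print(s["tcp_rot"],s["position"],s["moment"],s["ft_force"],s["qpos"])
```

```text
[-179.84321187   -0.2013558   -73.99110634] [ 573.82147738 -259.49757666  258.88457414] [ 0.08224438 -0.0477102  -0.00266597] [-0.4790782   0.13086786 -0.11574813] [-3.49738293e+01  3.12073948e+01  6.53199235e+01 -4.98126221e-03
  8.32175306e+01  1.29017579e+02]
```

>>> play_rows([
  [[0, 0, 0], -0.182, 0],
  [[0, 0, 0], -0.182, 0],
  [[0, 0, 0], -0.182, 0],
  [[0, 0, 0], -0.182, 0],
  [[0, 0, 0], -0.182, 0],
])

```text
clock: 7.62
position: [573.0, -258.9, 254.8]
tcp_rot: [-180.0, 0.2, -21.5]
ft_force: [-0.7, 0.8, 0.2]
gripper_width: 88.3
grip_force: 0.0
```

>>> play_rows([
  [[0, 0, 0], -0.182, 0],
  [[0, 0, 0], -0.182, 0],
  [[0, 0, 0], -0.182, 0],
  [[0, 0, 0], -0.182, 0],
  [[0, 0, 0], -0.182, 0],
])

```text
clock: 8.25
position: [573.0, -258.9, 254.7]
tcp_rot: [-179.9, 0.1, 30.6]
ft_force: [-0.0, -0.5, 0.4]
gripper_width: 88.3
grip_force: 0.0
```

>>> play_rows([
  [[0, 0, 0], -0.182, 0],
  [[0, 0, 0], -0.182, 0],
  [[0, 0, 0], -0.182, 0],
  [[0, 0, 0], -0.182, 0],
  [[0, 0, 0], -0.182, 0],
])

```text
clock: 8.88
position: [573.0, -258.9, 254.7]
tcp_rot: [-179.9, -0.1, 82.8]
ft_force: [1.3, -0.4, -0.0]
gripper_width: 88.2
grip_force: 0.0
```

Run:
```python
from h import *
s=robot.sense();print(s["tcp_rot"],s["position"],s["qpos"])
```

```text
[-1.79851104e+02 -7.43048699e-02  8.27697416e+01] [ 572.96157835 -258.90192103  254.71969328] [-3.49748024e+01  3.14212050e+01  6.55925714e+01 -3.57890089e-03
  8.31525922e+01 -2.77442086e+01]
```

>>> play_rows([
  [[0.0553, -0.0165, 0], 0, 0],
  [[0.0553, -0.0165, 0], 0, 0],
  [[0.0553, -0.0165, 0], 0, 0],
  [[0.0553, -0.0165, 0], 0, 0],
  [[0.0553, -0.0165, 0], 0, 0],
])

```text
clock: 9.5
position: [526.9, 27.6, 255.1]
tcp_rot: [-179.9, -0.0, 82.4]
ft_force: [0.8, 0.9, 0.3]
gripper_width: 88.4
grip_force: 0.0
```

>>> play_rows([
  [[0.0553, -0.0165, 0], 0, 0],
  [[0.0553, -0.0165, 0], 0, 0],
  [[0.0553, -0.0165, 0], 0, 0],
  [[0.0553, -0.0165, 0], 0, 0],
  [[0.0553, -0.0165, 0], 0, 0],
])

```text
clock: 10.12
position: [481.7, 312.4, 255.1]
tcp_rot: [-179.9, 0.1, 82.4]
ft_force: [0.3, 0.2, 0.3]
gripper_width: 88.2
grip_force: 0.0
```

>>> play_rows([
  [[0, 0, 0.04], 0, 0],
  [[0, 0, 0.04], 0, 0],
  [[0, 0, 0], 0, 0],
  [[0, 0, 0], 0, 0],
])

```text
clock: 10.62
position: [483.0, 310.9, 177.7]
tcp_rot: [179.9, -0.0, 82.4]
ft_force: [0.2, 0.1, 0.4]
gripper_width: 87.9
grip_force: 0.0
```

Run:
```python
from h import *
s=robot.sense();print(s["position"],s["tcp_rot"],s["qpos"])
a=robot.capture("side");b=robot.capture("top")
np.set_printoptions(precision=1,suppress=True)
for q in ("plug","plug_grip"):
  for n,z in(("side",10 if q=="plug" else 68),("top",10 if q=="plug" else 68)):
    print(q,n,[(onz(n,r["xy"],z)[:2],round(r["confidence"],2)) for r in robot.place_of(q,n) if np.hypot(*(r["xy"]-proj(n,[478,310,40])))<25])
A=cv2.resize(a[210:360,170:320],None,fx=3.2,fy=3.2,interpolation=2);B=cv2.resize(b[150:250,130:230],None,fx=3.1,fy=3.1,interpolation=2)
im=np.zeros((480,800,3),np.uint8);im[:A.shape[0],:A.shape[1]]=A;im[:B.shape[0],485:485+B.shape[1]]=B
save(im,"plug1.png")
```

```text
[483.0444833  310.85477711 177.70355177] [ 1.79943159e+02 -3.20494852e-02  8.24156496e+01] [2.10811678e+01 2.77993087e+01 8.30574720e+01 9.15433274e-04
 6.90779713e+01 2.86652077e+01]
plug side [(array([476.6, 307.4]), 0.96)]
plug top [(array([470.2, 318.6]), 0.52)]
plug_grip side [(array([477. , 312.5]), 0.98)]
plug_grip top [(array([480.7, 300.4]), 0.56)]
```

View pics/plug1.png

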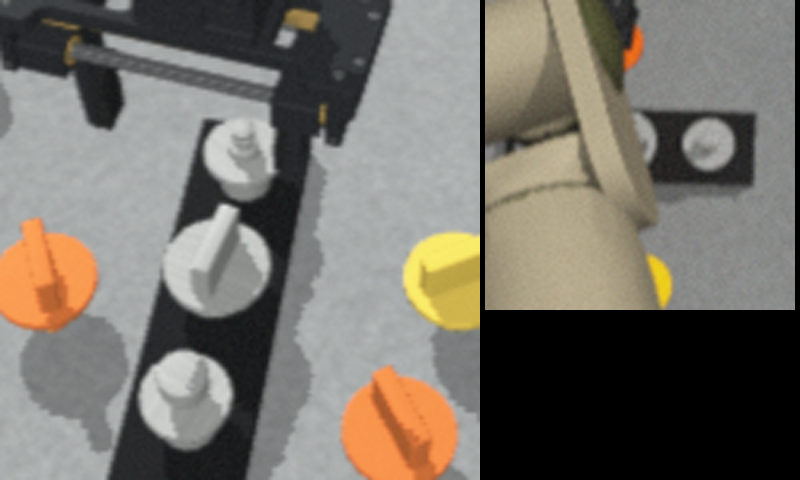

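>>> play_rows([
  [[-0.001, -0.0045, 0.03], 0, 0.5],
  [[0, 0, 0.03], 0, 0.5],
  [[0, 0, 0.03], 0, 0.5],
  [[0, 0, 0], 0, 0.5],
  [[0, 0, 0], 0, 0.5],
])

```text
clock: 11.55
position: [478.6, 310.7, 88.1]
tcp_rot: [179.9, -0.1, 82.4]
ft_force: [1.3, 0.2, 0.4]
gripper_width: 44.3
grip_force: 0.0
```

>>> play_rows([
  [[0, 0, 0.012], 0, 0.5],
  [[0, 0, 0.012], 0, 0.5],
  [[0, 0, 0], 0, 0.5],
  [[0, 0, 0], 0, 1],
  [[0, 0, 0], 0, 1],
])

```text
clock: 12.18
position: [478.2, 310.6, 63.1]
tcp_rot: [180.0, -0.0, 82.4]
ft_force: [-0.3, 0.1, 0.2]
gripper_width: 26.0
grip_force: 0.0
```

>>> play_rows([
  [[0, 0, 0], 0, 1],
  [[0, 0, 0], 0, 1],
  [[0, 0, 0], 0, 1],
])

```text
clock: 12.55
position: [478.1, 310.5, 62.9]
tcp_rot: [180.0, -0.0, 82.4]
ft_force: [-0.5, -0.3, 1.0]
gripper_width: 11.9
grip_force: 30.0
```

>>> play_rows([
  [[0, 0, -0.02], 0, 1],
  [[0, 0, -0.05], 0, 1],
  [[0, 0, -0.05], 0, 1],
  [[0, 0, -0.05], 0, 1],
  [[0, 0, 0], 0, 1],
])

```text
clock: 13.18
position: [478.9, 310.9, 236.0]
tcp_rot: [179.7, -0.2, 82.4]
ft_force: [-0.7, 0.1, -3.2]
gripper_width: 11.7
grip_force: 30.0
```

>>> play_rows([
  [[0, 0, 0], -0.153, 1],
  [[0, 0, 0], -0.153, 1],
  [[0, 0, 0], -0.153, 1],
  [[0, 0, 0], -0.153, 1],
  [[0, 0, 0], -0.153, 1],
])

```text
clock: 13.8
position: [477.4, 310.2, 230.6]
tcp_rot: [-179.8, -0.1, 126.6]
ft_force: [0.7, 0.1, -3.3]
gripper_width: 11.5
grip_force: 30.0
```

>>> play_rows([
  [[0, 0, 0], -0.153, 1],
  [[0, 0, 0], -0.153, 1],
  [[0, 0, 0], -0.153, 1],
  [[0, 0, 0], -0.153, 1],
  [[0, 0, 0], -0.153, 1],
])

```text
clock: 14.42
position: [477.4, 310.2, 230.6]
tcp_rot: [-179.9, -0.2, 170.4]
ft_force: [-0.5, -0.7, -2.7]
gripper_width: 11.4
grip_force: 30.0
```

Run:
```python
from h import *
s=robot.sense();print(s)
```

```text
{'clock': 14.425, 'qpos': array([ 2.12283915e+01,  2.45816761e+01,  7.97094121e+01,  1.35834739e-04,
        7.59088050e+01, -5.91568847e+01]), 'dq': array([-2.64903188e-02, -6.62684057e-02,  3.56602198e-02, -6.58266978e-03,
        8.46657879e-02, -6.96395668e+01]), 'joint_efforts': array([-3.84523737e-03, -4.67568290e+01, -2.60658109e+01,  2.73561501e-02,
        8.82868655e-02,  1.62345875e+00]), 'position': array([477.40496622, 310.21203391, 230.63425666]), 'tcp_rot': array([-1.79897630e+02, -1.71690596e-01,  1.70385090e+02]), 'ft_force': array([-0.5194789 , -0.67433857, -2.69095959]), 'moment': array([ 0.02143791, -0.23039163,  0.03449993]), 'grip_force': 29.992320109158754, 'gripper_width': 11.43413738582488}
```

>>> play_rows([
  [[-0.0193, -0.037, 0], 0, 1],
  [[-0.0193, -0.037, 0], 0, 1],
  [[-0.0193, -0.037, 0], 0, 1],
  [[-0.0193, -0.037, 0], 0, 1],
  [[-0.0193, -0.037, 0], 0, 1],
])

```text
clock: 15.05
position: [540.9, 110.3, 230.8]
tcp_rot: [-180.0, -0.2, 170.1]
ft_force: [0.3, 0.5, -2.7]
gripper_width: 11.8
grip_force: 30.0
```

>>> play_rows([
  [[-0.0193, -0.037, 0], 0, 1],
  [[-0.0193, -0.037, 0], 0, 1],
  [[-0.0193, -0.037, 0], 0, 1],
  [[-0.0193, -0.037, 0], 0, 1],
  [[-0.0193, -0.037, 0], 0, 1],
])

```text
clock: 15.68
position: [604.3, -88.4, 230.6]
tcp_rot: [180.0, -0.2, 170.1]
ft_force: [0.6, 0.1, -2.8]
gripper_width: 11.5
grip_force: 30.0
```

>>> play_rows([
  [[0, 0, 0.02], 0, 1],
  [[0, 0, 0.02], 0, 1],
  [[0, 0, 0], 0, 1],
])

```text
clock: 16.05
position: [603.3, -86.9, 189.7]
tcp_rot: [179.9, -0.3, 170.1]
ft_force: [-0.4, 0.4, -2.5]
gripper_width: 11.8
grip_force: 30.0
```

Run:
```python
from h import *
np.set_printoptions(precision=1,suppress=True)
s=robot.sense();print(s["position"],s["tcp_rot"],s["qpos"])
a=robot.capture("side");b=robot.capture("top")
for q in ("plug","plug_grip","port_rim"):
  for n in("side","top"):
    print(q,n,[(np.round(r["xy"],1),round(r["confidence"],2)) for r in robot.place_of(q,n) if np.hypot(*(r["xy"]-proj(n,[605,-86,130])))<40])
p=s["position"]
for n in("side","top"): print(n,"pred plug",proj(n,p-[0,0,53]),"grip",proj(n,p+[0,0,5]),"port",proj(n,[605.6,-86.3,115]))
A=cv2.resize(a[60:180,150:280],None,fx=5,fy=5,interpolation=2);
save(A[:600,:650],"port_s.png");save(cv2.resize(b[100:200,260:370],None,fx=5,fy=5,interpolation=2),"port_t.png")
```

```text
[603.3 -86.9 189.7] [179.9  -0.3 170.1] [-19.2  31.6  75.    0.   73.7 -99.3]
plug side [(array([215.7, 118.3]), 0.76)]
plug top []
plug_grip side [(array([213.2, 100. ]), 0.72)]
plug_grip top []
port_rim side [(array([213.3, 129.4]), 0.61)]
port_rim top []
side pred plug [215.1 119.3] grip [213.1  98.7] port [214.8 126.7]
top pred plug [311.6 149.3] grip [315.5 143.9] port [310.  150.4]
```

View pics/port_s.png

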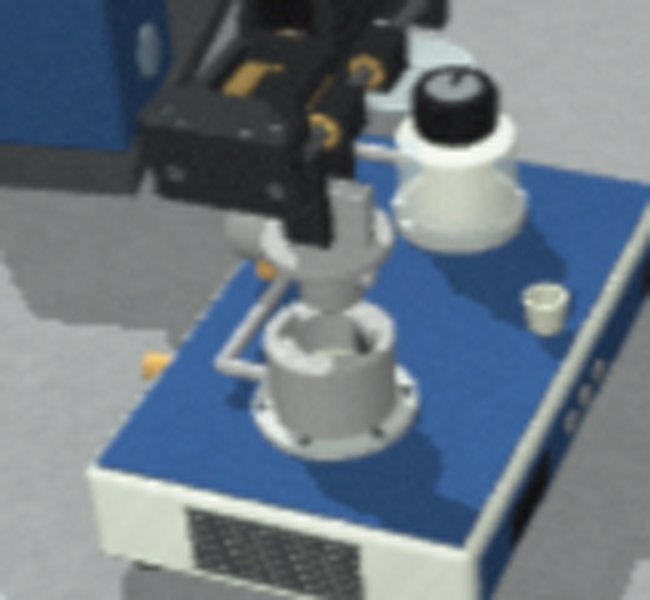

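The plug hangs over the port in the right orientation: flange at about (327,240) and ring at about (330,335) in the crop. The cap marks also look turned. I'll refine both centres with an edge fit.

```bash
cat > fit.py <<'E'
from h import *
from scipy.ndimage import map_coordinates,gaussian_filter
def score(cam,img,circles,x):
    # mean abs normal gradient along projected circle (visible-silhouette agnostic)
    s=0
    for r,z in circles:
        uv=lambda rr:np.array([proj(cam,p) for p in disc(x,rr,z,72)])
        a,b=uv(r-2),uv(r+2)
        s+=sum(np.abs(map_coordinates(I,[a[:,1],a[:,0]],order=1)-map_coordinates(I,[b[:,1],b[:,0]],order=1)).mean() for I in img)
    return s
def fit(cams,imgs,circles,x0,R=7):
    g=np.arange(-R,R+.1,.5)
    S={c:np.array([[score(c,[gaussian_filter(imgs[c][:,:,k].astype(float),.6) for k in (0,2)],circles,(x0[0]+i,x0[1]+j)) for j in g] for i in g]) for c in cams}
    out={}
    for n,M in list(S.items())+[("both",sum(S.values()))]:
        i,j=np.unravel_index(M.argmax(),M.shape);out[n]=(x0[0]+g[i],x0[1]+g[j],round(M.max(),1))
    return out
E
python3 - <<'E'
from fit import *
L=lambda n:cv2.imread("pics/"+n)[:,:,::-1]
im={"side":L("side0.png"),"top":L("top0.png")}
print("port",fit(["side","top"],im,[(31,115)],(605,-86)))
print("port2",fit(["side","top"],im,[(31,115),(17.5,115)],(605,-86)))
print("cap",fit(["side","top"],im,[(22,150)],(575,-258)))
cur={"side":robot.capture("side")}
s=robot.sense();p=s["position"];print(p)
print("plug",fit(["side"],cur,[(31,p[2]-17),(31,p[2]-23)],p[:2]))
E
```

```text
port {'side': (np.float64(605.0), np.float64(-87.5), np.float64(90.4)), 'top': (np.float64(607.5), np.float64(-86.5), np.float64(69.6)), 'both': (np.float64(605.5), np.float64(-87.5), np.float64(154.9))}
port2 {'side': (np.float64(605.0), np.float64(-87.5), np.float64(138.6)), 'top': (np.float64(608.0), np.float64(-86.5), np.float64(109.4)), 'both': (np.float64(605.5), np.float64(-87.5), np.float64(239.1))}
cap {'side': (np.float64(574.0), np.float64(-259.5), np.float64(75.5)), 'top': (np.float64(572.0), np.float64(-251.5), np.float64(138.6)), 'both': (np.float64(572.0), np.float64(-251.5), np.float64(196.1))}
[604.56801218 -87.19469895 193.05458267]
plug {'side': (np.float64(603.0680121789442), np.float64(-88.69469895058626), np.float64(68.9)), 'both': (np.float64(603.0680121789442), np.float64(-88.69469895058626), np.float64(68.9))}
```

>>> play_rows([
  [[-0.0018, 0.0014, 0.01], 0, 1],
  [[0, 0, 0.01], 0, 1],
  [[0, 0, 0], 0, 1],
  [[0, 0, 0], 0, 1],
])

```text
clock: 17.0
position: [606.6, -86.2, 172.8]
tcp_rot: [-180.0, 0.0, 170.1]
ft_force: [0.1, -0.1, -1.6]
gripper_width: 11.8
grip_force: 30.0
```

Run:
```python
from fit import *
P=[]
for k in range(3):
  cur={"side":robot.capture("side")};s=robot.sense();P.append(s["position"])
p=np.mean(P,0);print(np.round(P,1),s["tcp_rot"],s["ft_force"],s["moment"])
print("plug",fit(["side"],cur,[(31,p[2]-17),(31,p[2]-23)],p[:2],5)["both"])
print("port",fit(["side"],cur,[(31,115)],(605,-87),5)["both"])
save(cv2.resize(cur["side"][80:170,165:265],None,fx=6,fy=6,interpolation=2),"port_s2.png")
```

```text
[[606.6 -86.2 172.9]
 [606.7 -86.2 173.1]
 [606.6 -86.2 173. ]] [-1.79993587e+02  3.39044457e-02  1.70094763e+02] [-0.05286649  0.0695955  -2.00912156] [ 0.06140943 -0.14761055  0.01157434]
plug (np.float64(605.6376841324222), np.float64(-91.2077091766357), np.float64(85.1))
port (np.float64(605.0), np.float64(-87.5), np.float64(57.9))
```

View pics/port_s2.png

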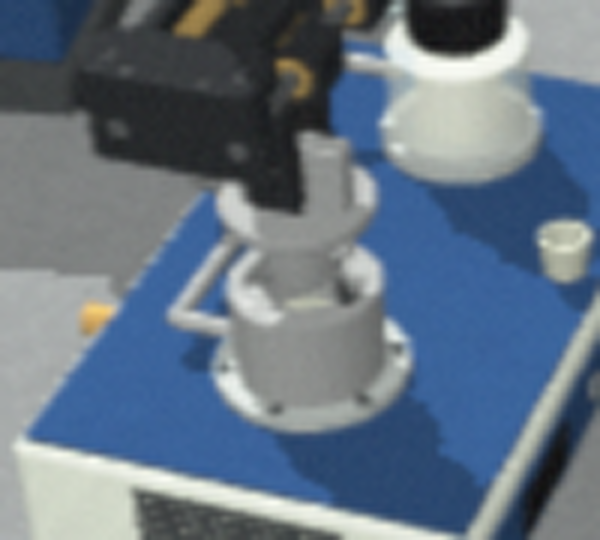

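>>> play_rows([
  [[0.0006, 0, 0.002], 0, 1],
  [[0, 0, 0.003], 0, 1],
  [[0, 0, 0.003], 0, 1],
  [[0, 0, 0], 0, 1],
])

```text
clock: 17.65
position: [605.8, -86.0, 164.4]
tcp_rot: [180.0, -0.0, 170.1]
ft_force: [-0.0, -0.2, -2.8]
gripper_width: 12.0
grip_force: 30.0
```

Run:
```python
from fit import *
s=robot.sense();print(s["position"],s["tcp_rot"],s["ft_force"],s["moment"])
```

```text
[605.79922224 -85.9782245  164.3636512 ] [ 1.79993511e+02 -3.73127497e-02  1.70098749e+02] [-0.02023029 -0.16737807 -2.83508605] [ 0.02396743 -0.16450543 -0.0426104 ]
```

>>> play_rows([
  [[0, 0, 0.003], 0, 1],
  [[0, 0, 0.003], 0, 1],
  [[0, 0, 0], 0, 1],
])

```text
clock: 18.02
position: [605.8, -86.0, 158.4]
tcp_rot: [180.0, -0.0, 170.1]
ft_force: [0.2, 0.9, -3.6]
gripper_width: 12.3
grip_force: 30.0
```

>>> play_rows([
  [[0, 0, 0.002], 0, 1],
  [[0, 0, 0.002], 0, 1],
  [[0, 0, 0], 0, 1],
])

```text
clock: 18.4
position: [605.9, -86.0, 154.5]
tcp_rot: [180.0, -0.0, 170.1]
ft_force: [0.3, -0.9, -2.7]
gripper_width: 11.7
grip_force: 30.0
```

>>> play_rows([
  [[0, 0, 0.003], 0, 1],
  [[0, 0, 0.003], 0, 1],
  [[0, 0, 0], 0, 1],
])

```text
clock: 18.77
position: [606.1, -86.1, 149.1]
tcp_rot: [-180.0, 0.0, 170.1]
ft_force: [-0.7, 0.5, 2.4]
gripper_width: 11.9
grip_force: 30.0
```

>>> play_rows([
  [[0, 0, 0.003], 0, 1],
  [[0, 0, 0.003], 0, 1],
  [[0, 0, 0.002], 0, 1],
  [[0, 0, 0], 0, 1],
])

```text
clock: 19.27
position: [606.1, -86.1, 140.9]
tcp_rot: [-180.0, 0.0, 170.1]
ft_force: [-1.2, 0.2, 6.8]
gripper_width: 12.2
grip_force: 30.0
```

Run:
```python
from fit import *
s=robot.sense();print(s["position"],s["tcp_rot"],s["ft_force"],s["moment"])
```

```text
[606.10124142 -86.0700211  140.89929793] [-1.79998694e+02  3.34973111e-02  1.70099745e+02] [-1.18535969  0.17977114  6.78999333] [0.14893339 0.09077827 0.00558241]
```

>>> play_rows([
  [[0, 0, 0.002], 0, 1],
  [[0, 0, 0.0015], 0, 1],
  [[0, 0, 0], 0, 1],
])

```text
clock: 19.65
position: [606.2, -86.1, 137.9]
tcp_rot: [-180.0, 0.1, 170.1]
ft_force: [-2.5, 0.4, 7.7]
gripper_width: 11.7
grip_force: 30.0
```

>>> play_rows([
  [[0, 0, 0.001], 0, 1],
  [[0, 0, 0], 0, 1],
])

```text
clock: 19.9
position: [606.2, -86.1, 137.8]
tcp_rot: [-180.0, 0.1, 170.1]
ft_force: [-4.2, 1.9, 14.6]
gripper_width: 11.7
grip_force: 30.0
```

>>> play_rows([
  [[0, 0, 0], 0.15, 1],
  [[0, 0, 0], 0.15, 1],
  [[0, 0, 0], 0, 1],
])

```text
clock: 20.27
position: [606.7, -86.7, 137.9]
tcp_rot: [-180.0, 0.2, 152.8]
ft_force: [-0.9, 0.1, 12.1]
gripper_width: 11.8
grip_force: 30.0
```

Run:
```python
from fit import *
s=robot.sense();print(s["position"],s["tcp_rot"],s["ft_force"],s["moment"])
```

```text
[606.65334708 -86.67929944 137.86800725] [-179.99315851    0.19324835  152.80499458] [-0.86344224  0.07308629 12.13725217] [-0.03273769  0.27945212 -0.03564666]
```

Flange is on the rim and the plug turns freely.

>>> play_rows([
  [[0, 0, 0], 0.15, 1],
  [[0, 0, 0], 0.15, 1],
  [[0, 0, 0], 0.15, 1],
  [[0, 0, 0], 0.15, 1],
  [[0, 0, 0], 0, 1],
])

```text
clock: 20.9
position: [606.6, -86.7, 137.9]
tcp_rot: [179.9, 0.2, 118.4]
ft_force: [-2.1, -1.6, 12.1]
gripper_width: 11.8
grip_force: 30.0
```

>>> play_rows([
  [[0, 0, 0], 0.15, 1],
  [[0, 0, 0], 0.15, 1],
  [[0, 0, 0], 0.15, 1],
  [[0, 0, 0], 0.1, 1],
  [[0, 0, 0], 0, 1],
])

```text
clock: 21.52
position: [605.9, -86.4, 137.9]
tcp_rot: [180.0, 0.1, 87.0]
ft_force: [-6.8, -0.6, 15.6]
gripper_width: 11.8
grip_force: 30.0
```

Run:
```python
from fit import *
s=robot.sense();print(s["position"],s["tcp_rot"],s["ft_force"],s["moment"])
```

```text
[605.87808436 -86.42192227 137.85038809] [1.79964919e+02 5.94313037e-02 8.69651084e+01] [-6.7948472  -0.64930417 15.60565472] [ 0.0445141   1.08415745 -0.02047616]
```

>>> play_rows([
  [[0, 0, 0], 0.08, 1],
  [[0, 0, 0], 0.08, 1],
  [[0, 0, 0], 0.04, 1],
  [[0, 0, 0], 0, 1],
  [[0, 0, 0], 0, 1],
])

```text
clock: 22.15
position: [605.3, -86.2, 137.9]
tcp_rot: [-179.9, 0.1, 75.6]
ft_force: [-11.2, 1.0, 17.4]
gripper_width: 11.5
grip_force: 30.1
```

Run:
```python
from fit import *
a=robot.capture("side");s=robot.sense();print(s)
save(cv2.resize(a[50:170,165:275],None,fx=5,fy=5,interpolation=2),"end.png")
```

```text
{'clock': 22.2, 'qpos': array([-1.90455840e+01,  3.46492935e+01,  7.82522383e+01, -6.40659380e-02,
        6.71426463e+01, -4.61865875e+00]), 'dq': array([-0.03815005,  0.02309704,  0.05033135,  0.00695697, -0.03111845,
       -0.0092916 ]), 'joint_efforts': array([  0.44100515, -41.49870872, -22.02909529,   0.72907392,
        -2.58528873,   0.22959317]), 'position': array([605.35629319, -86.1996524 , 137.8738094 ]), 'tcp_rot': array([-1.79951200e+02,  5.52658886e-02,  7.55980067e+01]), 'ft_force': array([-10.57038422,   0.05078605,  17.75880607]), 'moment': array([0.17765738, 1.67924888, 0.20083036]), 'grip_force': 30.061546470969915, 'gripper_width': 11.264304449816843}
```

View pics/end.png

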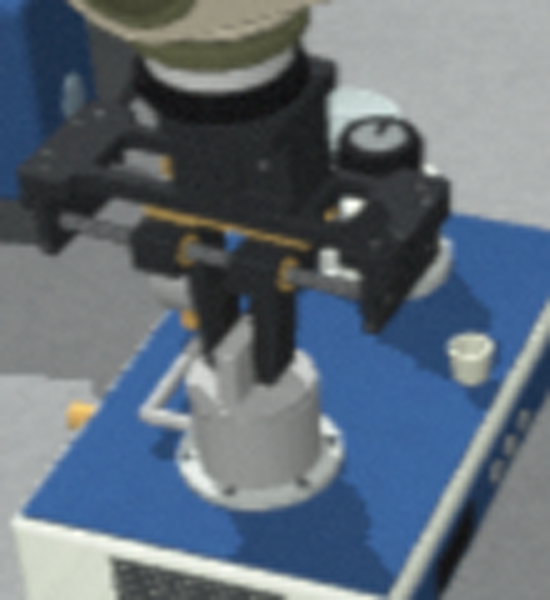

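The flange sits flush on the rim, at about (255,380) in the crop. The plug is turned about 94°, gripped at 30 N, and the press is about 17 N.

```bash
python3 -c "
from rig import robot
print(robot.hand_in())"
```

```text
the job is handed in; nothing more can be done
None
```

I handed the job in at about 22 s: the cap is screwed to its stop, and the grey bar-grip plug is in the port, turned about 94° and still gripped and pressed home; the other two plugs were not touched, and no verdict was returned.

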